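# Move the dosing bottles from the carrier to the bottle rack in their order

### The arm

A 6-joint arm with a two-finger parallel gripper is mounted at the origin on the work surface. World frame = base frame: x ahead of the robot, y to its left, z up, the work surface at z = 0. Lengths are in m, angles in rad, forces in N, time in s.
With the tool pointing down it reaches from about 0.425 to 0.95 m from the base axis. Payload 3.5 kg.
Tool frame: the origin (TCP) lies between the finger pads; the fingertips stand 14 mm ahead of it and the grasp point (between the pads) lies 5 mm behind it (tip_reach is the distance from the TCP to the fingertips, in m); z points along the fingers, y is the line along which they close (so a half turn about z gives the same grasp; the last joint's range is limited). The gripper opens to 85 mm and grips with 20 to 120 N. Pads are 22 mm wide; open, the fingers measure 114 mm over their backs; the gripper's body (76 mm by 85 mm) begins 54 mm behind the grasp point. The pads swing forward as they close: fully open they stand 13 mm farther back than shut.
Start: joints at [-1.425, 0.286, 1.577, -0, 1.279, -0.15], TCP at [0.197, -0.646, 0.245] pointing down, gripper open.
Joint ranges: [-2.77, 2.77], [-0.9, 2.22], [0.21, 2.48], [-1.53, 4.67], [0.24, 2.81], [-2.84, 2.84]. Speed limits (rad/s): [2.79, 2.79, 3.14, 3.14, 3.14, 3.14].

### API

Orientations are given as a unit quaternion [w, x, y, z].
In Python, from station import observe, grab_frame, camera_params, finish_job, spot_in, mark_of, tip_reach gives the robot as it stands. The module is installed in compiled form; this text tells all that it offers.
- The arm moves only by the tool move_arm, never from a script. Its argument "targets" is a list that holds one entry, the list of rows, each a list of 5 numbers: the closure, from 0 (fully open) to 1 (shut), then the shift along the world's x, y, z in m, then the turn about the world's z in rad. In form: [[[gripper, dx, dy, dz, twist], ...]]. A call has 1 to 12 rows; each row shifts and turns the commanded pose from where the row before left it; what a row does not reach is not made up. A row lasts 1/12 s, in which the tool goes at most 41.7 mm and 7.16 degrees, less where a joint would pass 70% of its speed; a pose out of reach is approached as far as the arm can. A call is refused whole if a number of a shift passes 0.0417 or a number of a turn 0.125, either way. A call with a gripper value outside its range is refused whole. The fingers move at their own pace and stop on an object; "newtons" is the grip in N (left out, the last holds). Time passes only in rows, so rows that do not move let the fingers close. It gives the time, the measured TCP pose, the force, the opening and the grip force at its end, in the units of the state.
- observe(): the state, without advancing time (a new reading comes with each control period).
- grab_frame(name): name is "scene" or "top"; returns the picture (384x512x3 uint8, red, green, blue); there is no depth.
- camera_params(name): a dict with "mtx" (3x3 intrinsics, pixels), "pose" (4x4, takes a point from camera to world coordinates). Camera axes: x right, y up, looking along -z (the intrinsics and any distortion apply to the point x, -y, -z); pixel columns grow to the right and rows downward; lengths in m; the calibration is good to about 2 mm. A picture is of the moment at which its call begins. camera_params takes no time and is no camera call.
- finish_job(): hands the job in; it is judged then, once.
Trained networks look in the newest picture that a camera, given by its name, has taken for a name from the list of things; names that differ only in an ending like _2 or _b are one class to them, and where a whole thing is asked for, a point or a joint stands for the part that bears it (a point fixed in the world has none). Each returns a list of dicts, best first, with "p" (0 to 1); they miss things now and then, are a little off and sometimes report something else, mostly with a low value. They report only what shows in the picture. A call takes as long as a camera call.
- spot_in(label, camera): "bbox" ([centre column, centre row, width, height] in pixels, round what is visible of it).
- mark_of(label, camera): "xy" ([column, row] in pixels: a listed point, or the origin of a listed thing).
The state is a dict: "clock": time; "q": joint angles; "qvel": joint speeds; "effort": joint torques, N m; "tool_pos": TCP position; "tool_rot": TCP orientation; "ft_force": force on the tool from outside, world axes, zero at the start; "ft_torque": the same for the moment, N m; "gripper_width": finger opening in m; "finger_force": force on a finger pad.
Only numpy, scipy, OpenCV 4.12 (cv2) and the standard library are available. Lean on these libraries where they do the work, as an engineer would, in place of code of your own. Each camera call takes 0.05 s, during which the arm holds its last target. There are 200 camera calls.

### The job

The four dosing bottles with coloured caps stand in the carrier in the order of this afternoon's wash loads: move them all into the bottle rack, one to a bay, upright and fully down, in the same order from left to right as they stood in the carrier. The white softener bottle keeps its bay in the rack, so the row simply skips that bay. Set the bottles down rather than dropping them, never tip one over, and leave the softener, the tub and the mug where they are.

Things in the scene. Friction and masses are not known exactly. Their poses are not given: they have to be found in the camera images.
- bottle_red_mid (a point): Centre (half-way up) of the loose bottle with red cap and red label: white, round, 142 mm tall, 180 to 360 g. Body 56 mm across up to 82 mm above its foot, then a shoulder narrowing to the cap, a plain red cylinder 36 mm across, from 27 to 71 mm above this point: hold it there from above, about 50 mm above this point. z: up along the bottle; yaw is of no account.
- bottle_blue_mid (a point): Centre (half-way up) of the loose bottle with blue cap and blue label: white, round, 142 mm tall, 180 to 360 g. Body 56 mm across up to 82 mm above its foot, then a shoulder narrowing to the cap, a plain blue cylinder 36 mm across, from 27 to 71 mm above this point: hold it there from above, about 50 mm above this point. z: up along the bottle; yaw is of no account.
- bottle_green_mid (a point): Centre (half-way up) of the loose bottle with green cap and green label: white, round, 142 mm tall, 180 to 360 g. Body 56 mm across up to 82 mm above its foot, then a shoulder narrowing to the cap, a plain green cylinder 36 mm across, from 27 to 71 mm above this point: hold it there from above, about 50 mm above this point. z: up along the bottle; yaw is of no account.
- bottle_yellow_mid (a point): Centre (half-way up) of the loose bottle with yellow cap and yellow label: white, round, 142 mm tall, 180 to 360 g. Body 56 mm across up to 82 mm above its foot, then a shoulder narrowing to the cap, a plain yellow cylinder 36 mm across, from 27 to 71 mm above this point: hold it there from above, about 50 mm above this point. z: up along the bottle; yaw is of no account.
- carrier: Grey bottle carrier, fixed, 80 by 330 mm, four grey cups in one row, a black loop handle 80 mm high at each end. Origin: centre of its underside, on the counter; y axis along the row, +y to the left as the robot sees it. Cup centres at y = 114, 38, -38, -114 mm. The bottles' feet start 10 mm above the counter; the cups' rims are 36 mm above it and leave 3 mm of play: lift straight up.
- cup_red: The cup of the carrier in which the red-capped bottle stands at the start: grey, round, 68 mm outside, 62 mm inside, 30 mm tall, fixed. All four cups look alike. Origin at the centre of its underside, 6 mm above the counter.
- cup_blue: The cup of the carrier in which the blue-capped bottle stands at the start: grey, round, 68 mm outside, 62 mm inside, 30 mm tall, fixed. All four cups look alike. Origin at the centre of its underside, 6 mm above the counter.
- cup_green: The cup of the carrier in which the green-capped bottle stands at the start: grey, round, 68 mm outside, 62 mm inside, 30 mm tall, fixed. All four cups look alike. Origin at the centre of its underside, 6 mm above the counter.
- cup_yellow: The cup of the carrier in which the yellow-capped bottle stands at the start: grey, round, 68 mm outside, 62 mm inside, 30 mm tall, fixed. All four cups look alike. Origin at the centre of its underside, 6 mm above the counter.
- rack: Bright wire bottle rack on a dark drip tray, fixed, 90 by 394 mm, five square bays in one row. Origin: centre of its underside, on the counter; y axis along the row, +y to the left as the robot sees it. Bay centres at x = 0, y = 152, 76, 0, -76, -152 mm; a bay is 70 by 72 mm inside, its floor 6 mm and its top wires 39 mm above the counter.
- softener_mid (a point): Centre (half-way up) of the all-white softener bottle (white cap, plain pale label), same shape and size as the others, that stands in one of the five rack bays from the start and stays there.
- tub_mid (a point): Centre of a round tub of washing tablets with an orange lid, 92 mm across, 120 mm tall; a bystander at the left.
- jug_mid (a point): Centre of a blue measuring mug with a handle, 84 mm across, 100 mm tall; a bystander at the right.

How it is judged:
By the outcome, as a careful person would: the job done as asked, in the order asked, and still so for the second after the job is handed in, with the robot touching nothing.
It also fails if it takes over 99 s, if anything falls off the work surface, if the arm or the gripper's body presses on something with over 40 N, if the wrist force passes 120 N, or if a joint passes its speed limit or range.

## Working session

There is one attempt and no reset: what is moved stays moved. The work goes in short steps, Python scripts to look and compute and a tool call to move; the robot and the scene stay as the last step left them, time stands still between calls to the robot, and variables do not carry over. Pictures are saved under pics/ and viewed, at most 14 in all, crops included, and the job is handed in when it is done.

Besides the shell and the picture viewer there is one more tool, called after "Emit:" by a JSON object that holds its "fn" and its "kwargs", one argument or row to a line. move_arm: Moves the arm, as the interface text tells. Its arguments: {"type":"object","properties":{"targets":{"type":"array","items":{"type":"array","items":{"type":"array","items":{"type":"number"}}}},"newtons":{"type":"number"}},"required":["targets"]}

```bash
mkdir -p pics
cat > h.py <<'E'
import numpy as np, cv2
from station import *
def ray(cam,xy):
    c=camera_params(cam);M=np.array(c["mtx"]);P=np.array(c["pose"])
    d=cv2.undistortPoints(np.array([[xy]],float),M,np.array(c.get("dist",[0,0,0,0.]),float))[0,0]
    return P[:3,3],P[:3,:3]@np.array([d[0],-d[1],-1])
def at(cam,xy,z):
    o,d=ray(cam,xy);return o+d*(z-o[2])/d[2]
def tri(xs,xt):
    A=[];b=[]
    for c,x in(("scene",xs),("top",xt)):
        o,d=ray(c,x);d=d/np.linalg.norm(d);Q=np.eye(3)-np.outer(d,d);A.append(Q);b.append(Q@o)
    return np.linalg.lstsq(np.vstack(A),np.hstack(b),rcond=None)[0]
E
python3 - <<'E'
from h import *
np.set_printoptions(precision=4,suppress=True)
for c in("scene","top"):
    cv2.imwrite(f"pics/{c}0.png",cv2.cvtColor(grab_frame(c),cv2.COLOR_RGB2BGR))
    p=camera_params(c);print({k:np.array(v).tolist() if k!="name" else v for k,v in p.items()})
for l in["bottle_red_mid","bottle_blue_mid","bottle_green_mid","bottle_yellow_mid","softener_mid","carrier","rack","tub_mid","jug_mid"]:
    r=[]
    for c in("scene","top"):
        m=mark_of(l,c);r.append(m[0]["xy"] if m else None);print(l,c,[(np.round(i["xy"],1),round(i["p"],2)) for i in m[:2]])
    z=0 if l in("carrier","rack") else .081
    if r[1] is not None: print("  top",at("top",r[1],z))
    if r[0] is not None: print("  scene",at("scene",r[0],z))
print(observe()["tool_rot"],tip_reach)
E
```

```text
{'mtx': [[394.4340353649268, 0.0, 258.4422457921786], [0.0, 394.4340353649268, 190.38151244245526], [0.0, 0.0, 1.0]], 'pose': [[0.282542869404822, -0.6580664161036298, 0.6979384779083425, 1.3580693093003475], [0.9592475854497516, 0.19103135714879374, -0.20820924665996798, -0.24414381736021123], [0.003687378107967681, 0.7283238377139761, 0.6852231685080961, 0.8494643966643989], [0.0, 0.0, 0.0, 1.0]]}
{'mtx': [[468.88108469984076, 0.0, 262.3236292792186], [0.0, 468.88108469984076, 193.79535636358372], [0.0, 0.0, 1.0]], 'pose': [[-0.018432908987594417, 0.9988006004037077, -0.04536064923970746, 0.4824128129197177], [-0.9997590557436451, -0.018953449958821127, -0.011072361682745363, -0.02238151046405162], [-0.011918822292077537, 0.04514562401663284, 0.9989093123538887, 1.5023489742293417], [0.0, 0.0, 0.0, 1.0]]}
bottle_red_mid scene [(array([190.9, 174.6]), 0.87)]
bottle_red_mid top [(array([319.2, 225.1]), 0.84), (array([268.1, 223.4]), 0.21)]
  top [ 0.449  -0.1767  0.081 ]
  scene [ 0.4539 -0.1838  0.081 ]
bottle_blue_mid scene [(array([243. , 166.2]), 0.88)]
bottle_blue_mid top [(arra
[... 694 characters left out ...]
), 0.6)]
carrier top [(array([282.2, 224. ]), 0.85)]
  top [ 0.4528 -0.0675  0.    ]
  scene [ 0.4651 -0.0705  0.    ]
rack scene [(array([285.2, 216.2]), 0.74)]
rack top [(array([214.3, 168.4]), 0.75), (array([239.6, 169.7]), 0.56)]
  top [0.6354 0.1474 0.    ]
  scene [0.621  0.0582 0.    ]
tub_mid scene [(array([378.2, 169.5]), 0.6), (array([242.6, 165.9]), 0.28)]
tub_mid top [(array([137.3, 192.2]), 0.76), (array([321.7, 226.1]), 0.34)]
  top [0.559  0.3739 0.081 ]
  scene [0.5879 0.3625 0.081 ]
jug_mid scene [(array([131.1, 199.5]), 0.86)]
jug_mid top [(array([375.1, 218.5]), 0.84)]
  top [ 0.4659 -0.3457  0.081 ]
  scene [ 0.5124 -0.3599  0.081 ]
[-0.      0.9891  0.1474 -0.    ] 0.014
```

Run:
```python
import cv2
a=cv2.imread("pics/top0.png")[120:270,100:420];cv2.imwrite("pics/topc.png",cv2.resize(a,None,fx=2.5,fy=2.5,interpolation=cv2.INTER_CUBIC))
```

```text
(no output)
```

View pics/topc.png

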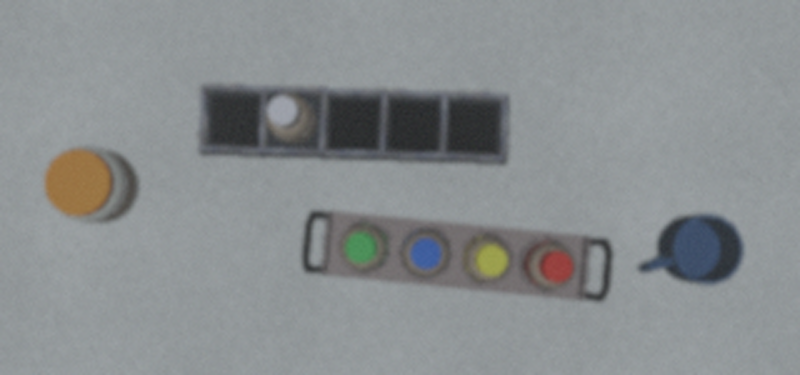

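View pics/scene0.png

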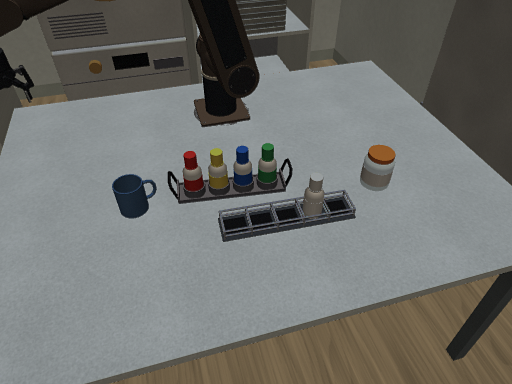

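The cap order from left (+y) is green, blue, yellow, red. In the crop the caps are at about (360,247), (425,253), (491,259) and (557,266). The softener stands in the second bay from the left. That means green goes to bay y=152, blue to 0, yellow to −76 and red to −152.

Run:
```python
from h import *
from scipy.optimize import least_squares
np.set_printoptions(precision=4,suppress=True)
hue={"green":(45,80),"blue":(105,125),"yellow":(22,35),"red":(-8,8)}
def blob(c,h):
    H=cv2.cvtColor(cv2.imread(f"pics/{c}0.png"),cv2.COLOR_BGR2HSV).astype(int)
    hh=H[...,0].copy()
    if h[0]<0: hh[hh>90]-=180
    m=((hh>=h[0])&(hh<=h[1])&(H[...,1]>110)).astype(np.uint8)
    m[:, :150]=0; m[:,345:]=0
    n,_,s,ce=cv2.connectedComponentsWithStats(m)
    return sorted([(s[i,4],ce[i].round(1).tolist()) for i in range(1,n)],reverse=True)[:2]
P=[]
for k,h in hue.items():
    t=blob("top",h);s=blob("scene",h);p=at("top",t[0][1],.152);P.append(p[:2])
    print(k,t,s,p,"scene cap mid",[at("scene",q[1],.130) for q in s])
P=np.array(P);y=np.array([.114,.038,-.038,-.114])
f=lambda v:(P-np.c_[v[0]-np.sin(v[2])*y,v[1]+np.cos(v[2])*y])
r=least_squares(lambda v:f(v).ravel(),[.45,-.07,0]);print("carrier",r.x,f(r.x))
g=cv2.imread("pics/top0.png",0)
d=((g<110)&(g>0)).astype(np.uint8);d[:150]=0;d[188:]=0;d[:,:175]=0;d[:,310:]=0
ys,xs=np.nonzero(d);print(d.sum(),xs.min(),xs.max(),ys.min(),ys.max())
R=cv2.minAreaRect(np.c_[xs,ys].astype(np.float32));print(R)
for z in(0,.02,.039):
  b=np.array([at("top",q,z)[:2] for q in cv2.boxPoints(R)]);print(z,b,b.mean(0),np.linalg.norm(b-np.roll(b,1,0),axis=1))
a=cv2.imread("pics/scene0.png")[140:240,160:360];cv2.imwrite("pics/sc.png",cv2.resize(a,None,fx=4,fy=4,interpolation=cv2.INTER_CUBIC))
a=cv2.imread("pics/top0.png")[145:195,175:310];cv2.imwrite("pics/tc.png",cv2.resize(a,None,fx=5.9,fy=5.9,interpolation=cv2.INTER_CUBIC))
```

```text
green [(np.int32(78), [244.0, 218.6])] [(np.int32(185), [267.2, 151.7]), (np.int32(176), [266.5, 176.1])] [0.4733 0.0466 0.152 ] scene cap mid [array([0.4716, 0.0469, 0.13  ]), array([0.5761, 0.0122, 0.13  ])]
blue [(np.int32(99), [270.0, 221.1])] [(np.int32(194), [241.8, 154.5]), (np.int32(188), [242.5, 178.8])] [ 0.4647 -0.028   0.152 ] scene cap mid [array([ 0.4636, -0.029 ,  0.13  ]), array([ 0.5685, -0.0545,  0.13  ])]
yellow [(np.int32(106), [296.2, 223.6])] [(np.int32(197), [218.1, 181.4]), (np.int32(196), [216.0, 157.3])] [ 0.4562 -0.1031  0.152 ] scene cap mid [array([ 0.5603, -0.1211,  0.13  ]), array([ 0.4554, -0.1047,  0.13  ])]
red [(np.int32(119), [322.2, 226.3])] [(np.int32(213), [189.9, 160.0]), (np.int32(201), [193.5, 184.2])] [ 0.4471 -0.1775  0.152 ] scene cap mid [array([ 0.4467, -0.1799,  0.13  ]), array([ 0.5529, -0.1873,  0.13  ])]
carrier [ 0.4603 -0.0655 -0.116 ] [[-0.0002 -0.0011]
 [ 0.     -0.0003]
 [ 0.0003  0.0001]
 [-0.      0.0012]]
3146 180 302 154 185
((241.28948974609375, 169.5254669189453), (122.29121398925781, 27.727510452270508), 1.8476102352142334)
0 [[ 0.5956  0.2593]
 [ 0.6851  0.2555]
 [ 0.6645 -0.1382]
 [ 0.5753 -0.1333]] [0.6301 0.0608] [0.3932 0.0896 0.3942 0.0893]
0.02 [[ 0.5941  0.2556]
 [ 0.6824  0.2518]
 [ 0.6621 -0.1366]
 [ 0.5741 -0.1318]] [0.6282 0.0597] [0.3879 0.0885 0.389  0.0881]
0.039 [[ 0.5926  0.252 ]
 [ 0.6799  0.2483]
 [ 0.6598 -0.1352]
 [ 0.5729 -0.1304]] [0.6263 0.0587] [0.3829 0.0873 0.384  0.087 ]
```

View pics/tc.png

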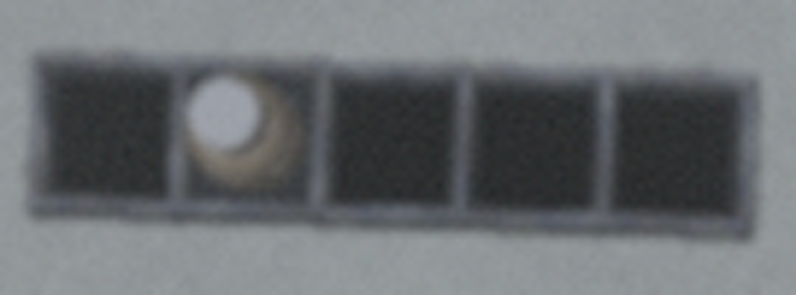

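View pics/sc.png

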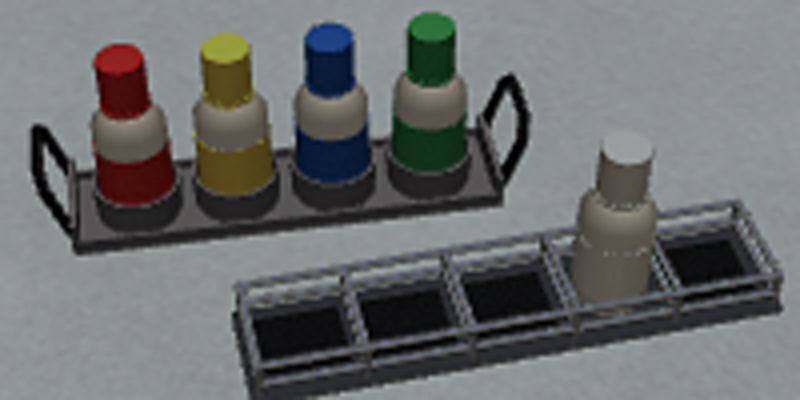

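Both crops agree: the bays are in a straight row, with the divider wires at crop x≈176, 319, 461 and 604. The softener is in the second bay from the left, and the bottles stand upright. I'll cross-check the rack from the scene view.

Run:
```python
from h import *
np.set_printoptions(precision=4,suppress=True)
b=np.array([at("scene",(160+u/4,140+v/4),.039)[:2] for u,v in((240,285),(740,205),(780,278),(257,362))]);print(b,b.mean(0))
print(at("top",(241.1,168.9),.037))
c=np.array([.628,.0597]);a=-.052
for n,y in(("g",.152),("b",0),("y",-.076),("r",-.152)):print(n,c+y*np.array([-np.sin(a),np.cos(a)]))
c=np.array([.4600,-.0660]);a=-.116
for y in(.114,.038,-.038,-.114):print(c+y*np.array([-np.sin(a),np.cos(a)]))
```

```text
[[ 0.5851 -0.1271]
 [ 0.6085  0.25  ]
 [ 0.6858  0.2444]
 [ 0.6587 -0.1314]] [0.6345 0.059 ]
[0.6284 0.059  0.037 ]
g [0.6359 0.2115]
b [0.628  0.0597]
y [ 0.624  -0.0162]
r [ 0.6201 -0.0921]
[0.4732 0.0472]
[ 0.4644 -0.0283]
[ 0.4556 -0.1037]
[ 0.4468 -0.1792]
```

Emit:
{"fn": "move_arm", "kwargs": {
  "targets": [
    [[0,0.018,0.034,0,0.09],[0,0.018,0.034,0,0.09],[0,0.018,0.034,0,0.09],[0,0.018,0.034,0,0.09],[0,0.018,0.034,0,0.09],[0,0.018,0.034,0,0.09],[0,0.018,0.034,0,0.09],[0,0.018,0.034,0,0.09],[0,0.018,0.034,0,0.09],[0,0.018,0.034,0,0.09],[0,0.018,0.034,0,0.09],[0,0.018,0.034,0,0.09]]
  ],
  "newtons": 50
}}

```text
clock: 2.0
tool_pos: [0.4133, -0.236, 0.2457]
tool_rot: [0.001, 0.771, 0.636, 0.0]
ft_force: [1.1, -0.6, -0.4]
gripper_width: 0.0854
finger_force: 0.0
```

Emit:
{"fn": "move_arm", "kwargs": {
  "targets": [
    [[0,0.0165,0.028,0,0.05],[0,0.0165,0.028,0,0.05],[0,0,0,0,0],[0,0,0,0,0],[0,0,0,0,0]]
  ]
}}

```text
clock: 2.42
tool_pos: [0.4458, -0.1818, 0.2455]
tool_rot: [0.0, 0.74, 0.673, -0.0]
ft_force: [-0.5, 0.5, -0.3]
gripper_width: 0.0854
finger_force: 0.0
```

Run:
```python
from h import *
print(observe()["q"]);a=grab_frame("scene")[90:240,130:330];cv2.imwrite("pics/a1.png",cv2.resize(cv2.cvtColor(a,cv2.COLOR_RGB2BGR),None,fx=4,fy=4,interpolation=cv2.INTER_CUBIC))
```

```text
[-5.98093923e-01 -1.52108639e-01  2.03879077e+00 -4.92937820e-04
  1.25458933e+00 -5.03261915e-01]
```

View pics/a1.png

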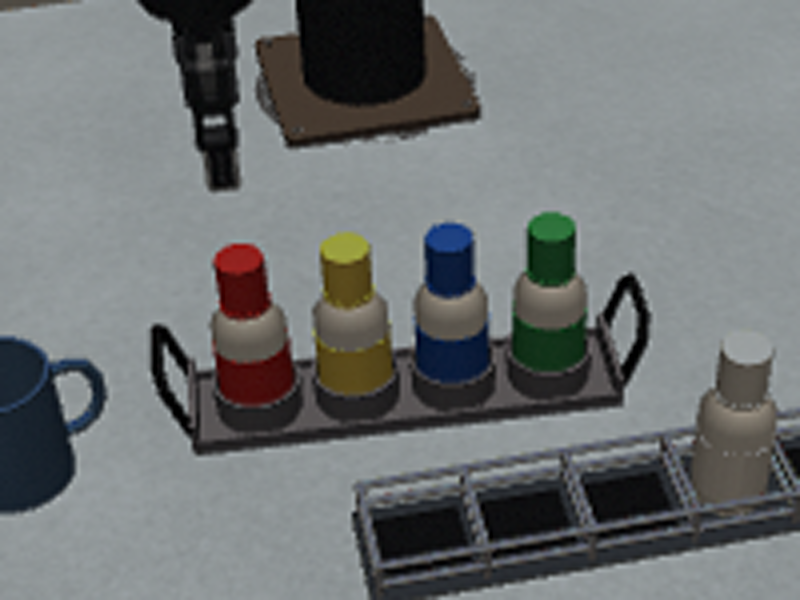

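The open gripper is above the red cap (crop 222,180 over 240,260). I'll lower, grip and lift.

Emit:
{"fn": "move_arm", "kwargs": {
  "targets": [
    [[0,0.001,0.0025,-0.03,0],[0,0,0,-0.03,0],[0,0,0,-0.03,0],[0,0,0,-0.017,0],[0,0,0,-0.01,0],[0,0,0,0,0],[1,0,0,0,0],[1,0,0,0,0],[1,0,0,0,0],[1,0,0,0,0],[1,0,0,0,0],[1,0,0,0,0]]
  ]
}}

```text
clock: 3.47
tool_pos: [0.4473, -0.1797, 0.1299]
tool_rot: [0.001, 0.74, 0.673, -0.0]
ft_force: [-1.1, 0.7, 5.9]
gripper_width: 0.0349
finger_force: 49.5
```

Emit:
{"fn": "move_arm", "kwargs": {
  "targets": [
    [[1,0,0,0.004,0],[1,0,0,0.012,0],[1,0,0,0.02,0],[1,0,0,0.02,0],[1,0,0,0.014,0],[1,0,0,0,0],[1,0,0,0,0]]
  ]
}}

```text
clock: 4.05
tool_pos: [0.4469, -0.1791, 0.1985]
tool_rot: [0.001, 0.74, 0.673, 0.0]
ft_force: [-0.4, 0.4, -2.6]
gripper_width: 0.0347
finger_force: 50.6
```

Run:
```python
from h import *
s=observe();print(s["tool_pos"],s["ft_force"],s["gripper_width"])
a=grab_frame("scene")[90:240,130:330];cv2.imwrite("pics/a2.png",cv2.resize(cv2.cvtColor(a,cv2.COLOR_RGB2BGR),None,fx=4,fy=4,interpolation=cv2.INTER_CUBIC))
```

```text
[ 0.4469272  -0.17908483  0.19845166] [-0.43948293  0.42077745 -2.55109303] 0.034716385437758956
```

View pics/a2.png

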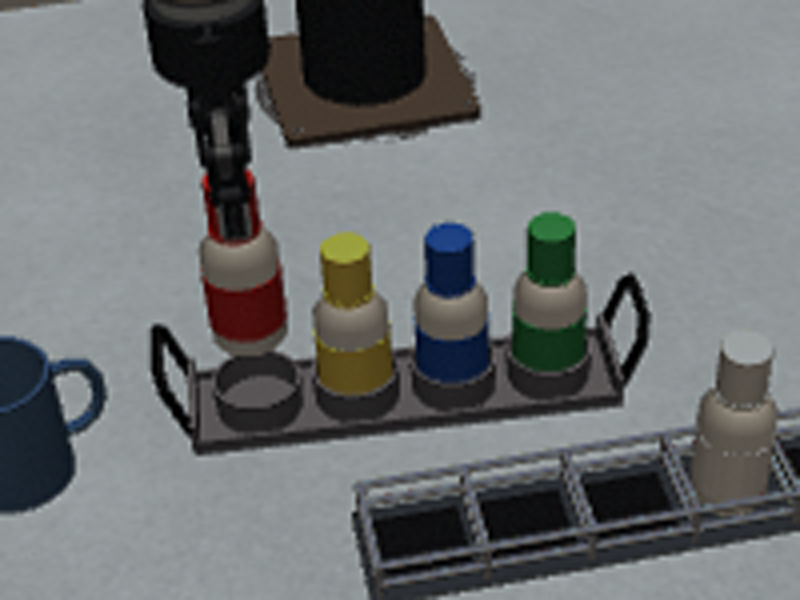

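Red is held and upright, clear of its cup. I'll move forward first, then over to the right-hand bay.

Emit:
{"fn": "move_arm", "kwargs": {
  "targets": [
    [[1,0.01,0,0,0],[1,0.025,0,0,0],[1,0.025,0.005,0,0],[1,0.025,0.012,0,0],[1,0.025,0.02,0,0.01],[1,0.025,0.02,0,0.01],[1,0.025,0.02,0,0.01],[1,0.015,0.01,0,0],[1,0,0,0,0],[1,0,0,0,0],[1,0,0,0,0]]
  ]
}}

```text
clock: 5.02
tool_pos: [0.6211, -0.092, 0.1965]
tool_rot: [-0.001, 0.73, 0.684, -0.001]
ft_force: [-0.8, -0.6, -1.9]
gripper_width: 0.0354
finger_force: 50.7
```

Run:
```python
from h import *
s=observe();print(s["tool_pos"],s["ft_force"],s["gripper_width"])
a=grab_frame("scene")[90:240,130:330];t=grab_frame("top")[130:230,200:333]
f=lambda a,k:cv2.resize(cv2.cvtColor(a,cv2.COLOR_RGB2BGR),k,interpolation=cv2.INTER_CUBIC)
cv2.imwrite("pics/a3.png",np.hstack([f(a,(400,300)),f(t,(400,300))]))
```

```text
[ 0.62110944 -0.09204504  0.19650966] [-0.78234487 -0.58739026 -1.85664067] 0.0353857237230918
```

View pics/a3.png

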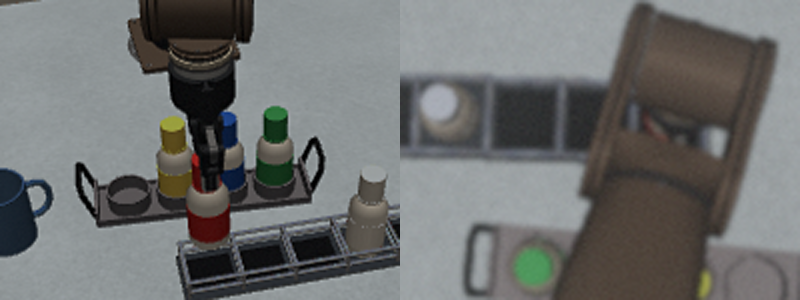

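Red is above the right-hand bay, and its foot in the scene view (208,240) lies just above that bay. I'll lower it.

Emit:
{"fn": "move_arm", "kwargs": {
  "targets": [
    [[1,0,0,-0.015,0],[1,0,0,-0.02,0],[1,0,0,-0.02,0],[1,0,0,-0.007,0],[1,0,0,-0.004,0],[1,0,0,-0.002,0],[1,0,0,0,0],[1,0,0,0,0]]
  ]
}}

```text
clock: 5.78
tool_pos: [0.6226, -0.0926, 0.1318]
tool_rot: [0.001, 0.73, 0.684, 0.001]
ft_force: [-0.0, 0.3, -2.4]
gripper_width: 0.035
finger_force: 50.8
```

Emit:
{"fn": "move_arm", "kwargs": {
  "targets": [
    [[1,0,0,-0.002,0],[1,0,0,-0.002,0],[1,0,0,0,0],[1,0,0,0,0]]
  ]
}}

```text
clock: 6.12
tool_pos: [0.6218, -0.0921, 0.1264]
tool_rot: [0.0, 0.73, 0.684, -0.0]
ft_force: [-0.5, 0.1, -1.6]
gripper_width: 0.0349
finger_force: 50.8
```

Emit:
{"fn": "move_arm", "kwargs": {
  "targets": [
    [[1,0,0,-0.001,0],[1,0,0,0,0],[1,0,0,0,0]]
  ]
}}

```text
clock: 6.37
tool_pos: [0.622, -0.0922, 0.126]
tool_rot: [0.0, 0.73, 0.684, 0.0]
ft_force: [-1.3, -0.1, 2.1]
gripper_width: 0.0347
finger_force: 51.2
```

Foot is on the bay floor. I'll release, rise and go to yellow.

Emit:
{"fn": "move_arm", "kwargs": {
  "targets": [
    [[0.5,0,0,0,0],[0.4,0,0,0,0],[0.2,0,0,0,0],[0,0,0,0,0],[0,0,0,0,0],[0,0,0,0.02,0],[0,0,0,0.03,0],[0,0,0,0.03,0],[0,-0.02,0,0.01,0],[0,-0.034,-0.003,0,0],[0,-0.034,-0.003,0,0],[0,-0.034,-0.003,0,0]]
  ]
}}

```text
clock: 7.37
tool_pos: [0.4987, -0.1011, 0.2156]
tool_rot: [0.0, 0.729, 0.684, 0.0]
ft_force: [-1.2, -0.5, 0.6]
gripper_width: 0.0858
finger_force: 0.0
```

Emit:
{"fn": "move_arm", "kwargs": {
  "targets": [
    [[0,-0.03,-0.003,0,-0.03],[0,-0.0145,0,0,0],[0,0,0,0,0],[0,0,0,0,0],[0,0,0,0,0]]
  ]
}}

```text
clock: 7.78
tool_pos: [0.4562, -0.1044, 0.2158]
tool_rot: [0.001, 0.74, 0.673, 0.0]
ft_force: [0.5, -0.5, 0.1]
gripper_width: 0.0854
finger_force: 0.0
```

Run:
```python
from h import *
s=observe();print(s["tool_pos"],s["ft_force"],s["gripper_width"])
a=grab_frame("scene")[90:240,130:330];t=grab_frame("top")[130:230,200:333]
f=lambda a,k:cv2.resize(cv2.cvtColor(a,cv2.COLOR_RGB2BGR),k,interpolation=cv2.INTER_CUBIC)
cv2.imwrite("pics/a4.png",np.hstack([f(a,(400,300)),f(t,(400,300))]))
```

```text
[ 0.45618946 -0.10438255  0.21584557] [ 0.50262454 -0.489992    0.12296406] 0.0854462840096331
```

View pics/a4.png

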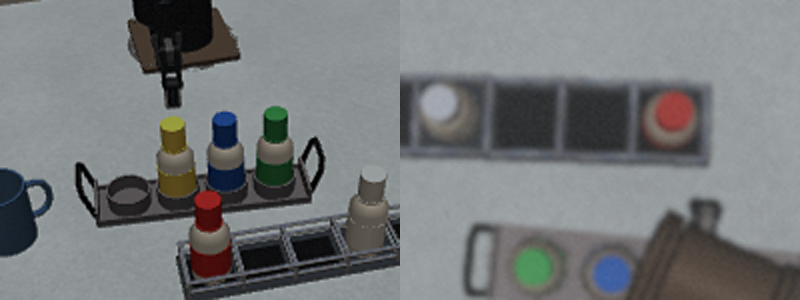

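Red stands upright in the rightmost bay (scene crop 210,240, top crop 672,112). Next is yellow, which is below the gripper.

Emit:
{"fn": "move_arm", "kwargs": {
  "targets": [
    [[0,0,0.0005,-0.03,0],[0,0,0,-0.03,0],[0,0,0,-0.017,0],[0,0,0,-0.01,0],[0,0,0,0,0],[0,0,0,0,0],[1,0,0,0,0],[1,0,0,0,0],[1,0,0,0,0],[1,0,0,0,0],[1,0,0,0,0],[1,0,0,0,0]]
  ]
}}

```text
clock: 8.88
tool_pos: [0.4557, -0.1039, 0.1295]
tool_rot: [0.001, 0.74, 0.673, 0.0]
ft_force: [-1.9, 0.6, 5.4]
gripper_width: 0.0348
finger_force: 49.5
```

Emit:
{"fn": "move_arm", "kwargs": {
  "targets": [
    [[1,0,0,0.004,0],[1,0,0,0.012,0],[1,0,0,0.02,0],[1,0,0,0.02,0],[1,0,0,0.014,0],[1,0,0,0,0],[1,0,0,0,0]]
  ]
}}

```text
clock: 9.47
tool_pos: [0.4554, -0.1037, 0.1983]
tool_rot: [0.0, 0.74, 0.673, 0.0]
ft_force: [-0.1, 1.0, -3.1]
gripper_width: 0.0347
finger_force: 50.7
```

Emit:
{"fn": "move_arm", "kwargs": {
  "targets": [
    [[1,0.01,0,0,0],[1,0.025,0,0,0],[1,0.025,0.005,0,0],[1,0.025,0.012,0,0],[1,0.025,0.02,0,0.01],[1,0.025,0.02,0,0.01],[1,0.025,0.02,0,0.01],[1,0.011,0.01,0,0],[1,0,0,0,0],[1,0,0,0,0],[1,0,0,0,0]]
  ]
}}

```text
clock: 10.38
tool_pos: [0.6253, -0.0168, 0.1963]
tool_rot: [-0.001, 0.73, 0.684, -0.001]
ft_force: [-0.4, 0.9, -2.3]
gripper_width: 0.0348
finger_force: 50.8
```

Emit:
{"fn": "move_arm", "kwargs": {
  "targets": [
    [[1,0,0,-0.015,0],[1,0,0,-0.02,0],[1,0,0,-0.02,0],[1,0,0,-0.007,0],[1,0,0,-0.004,0],[1,0,0,-0.003,0],[1,0,0,0,0],[1,0,0,0,0]]
  ]
}}

```text
clock: 11.05
tool_pos: [0.6269, -0.017, 0.1306]
tool_rot: [0.001, 0.73, 0.684, 0.001]
ft_force: [-0.3, -1.0, -2.2]
gripper_width: 0.0349
finger_force: 50.9
```

Emit:
{"fn": "move_arm", "kwargs": {
  "targets": [
    [[1,0,0,-0.002,0],[1,0,0,-0.002,0],[1,0,0,0,0],[1,0,0,0,0]]
  ]
}}

```text
clock: 11.38
tool_pos: [0.6264, -0.0166, 0.1256]
tool_rot: [0.0, 0.73, 0.684, 0.0]
ft_force: [-0.3, -0.4, -1.5]
gripper_width: 0.035
finger_force: 51.1
```

Emit:
{"fn": "move_arm", "kwargs": {
  "targets": [
    [[1,0,0,-0.001,0],[1,0,0,0,0],[1,0,0,0,0]]
  ]
}}

```text
clock: 11.63
tool_pos: [0.6266, -0.0167, 0.1255]
tool_rot: [0.0, 0.73, 0.684, 0.0]
ft_force: [-1.9, 1.2, 4.1]
gripper_width: 0.0348
finger_force: 51.5
```

Emit:
{"fn": "move_arm", "kwargs": {
  "targets": [
    [[0.5,0,0,0,0],[0.4,0,0,0,0],[0.2,0,0,0,0],[0,0,0,0,0],[0,0,0,0,0],[0,0,0,0.02,0],[0,0,0,0.03,0],[0,0,0,0.03,0],[0,-0.02,0,0.01,0],[0,-0.034,-0.003,0,0],[0,-0.034,-0.003,0,0],[0,-0.034,-0.003,0,0]]
  ]
}}

```text
clock: 12.63
tool_pos: [0.5032, -0.0257, 0.2144]
tool_rot: [0.0, 0.73, 0.684, 0.0]
ft_force: [-0.1, -1.2, 0.3]
gripper_width: 0.0853
finger_force: 0.0
```

Emit:
{"fn": "move_arm", "kwargs": {
  "targets": [
    [[0,-0.026,-0.0025,0,-0.03],[0,-0.014,0,0,0],[0,0,0,0,0],[0,0,0,0,0],[0,0,0,0,0]]
  ]
}}

```text
clock: 13.05
tool_pos: [0.4652, -0.0283, 0.2148]
tool_rot: [0.001, 0.74, 0.673, 0.0]
ft_force: [-0.9, -0.6, -1.0]
gripper_width: 0.0853
finger_force: 0.0
```

Run:
```python
from h import *
a=grab_frame("scene")[90:240,130:330];t=grab_frame("top")[130:230,200:333]
f=lambda a,k:cv2.resize(cv2.cvtColor(a,cv2.COLOR_RGB2BGR),k,interpolation=cv2.INTER_CUBIC)
cv2.imwrite("pics/a5.png",np.hstack([f(a,(400,300)),f(t,(400,300))]))
```

```text
(no output)
```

View pics/a5.png

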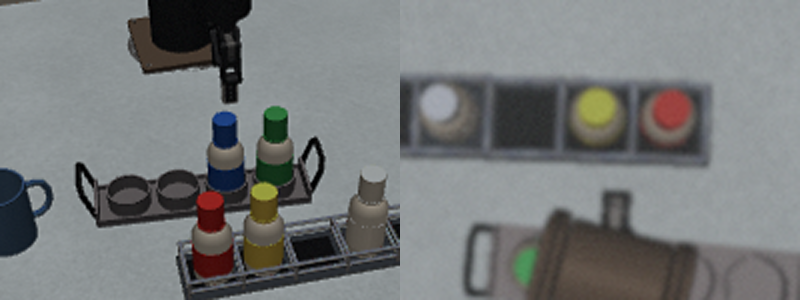

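Yellow and red stand upright in the last two bays (scene crop 264,230 and 212,240). Next is blue, to the middle bay.

Emit:
{"fn": "move_arm", "kwargs": {
  "targets": [
    [[0,-0.0005,0,-0.03,0],[0,0,0,-0.03,0],[0,0,0,-0.016,0],[0,0,0,-0.01,0],[0,0,0,0,0],[0,0,0,0,0],[1,0,0,0,0],[1,0,0,0,0],[1,0,0,0,0],[1,0,0,0,0],[1,0,0,0,0],[1,0,0,0,0]]
  ]
}}

```text
clock: 14.15
tool_pos: [0.4642, -0.0283, 0.1295]
tool_rot: [0.001, 0.74, 0.673, 0.0]
ft_force: [-2.2, 0.7, 5.4]
gripper_width: 0.0349
finger_force: 49.5
```

Emit:
{"fn": "move_arm", "kwargs": {
  "targets": [
    [[1,0,0,0.004,0],[1,0,0,0.012,0],[1,0,0,0.02,0],[1,0,0,0.02,0],[1,0,0,0.014,0],[1,0,0,0,0],[1,0,0,0,0]]
  ]
}}

```text
clock: 14.73
tool_pos: [0.4638, -0.0282, 0.1983]
tool_rot: [0.0, 0.74, 0.673, 0.0]
ft_force: [-0.4, -0.1, -2.9]
gripper_width: 0.0351
finger_force: 50.7
```

Emit:
{"fn": "move_arm", "kwargs": {
  "targets": [
    [[1,0.01,0,0,0],[1,0.025,0,0,0],[1,0.025,0.005,0,0],[1,0.025,0.012,0,0],[1,0.025,0.02,0,0.01],[1,0.025,0.02,0,0.01],[1,0.022,0.02,0,0.01],[1,0.0085,0.0105,0,0],[1,0,0,0,0],[1,0,0,0,0],[1,0,0,0,0]]
  ]
}}

```text
clock: 15.65
tool_pos: [0.6282, 0.0588, 0.1969]
tool_rot: [-0.001, 0.73, 0.684, -0.001]
ft_force: [0.8, 0.6, -2.2]
gripper_width: 0.0349
finger_force: 50.8
```

Emit:
{"fn": "move_arm", "kwargs": {
  "targets": [
    [[1,0,0,-0.015,0],[1,0,0,-0.02,0],[1,0,0,-0.02,0],[1,0,0,-0.007,0],[1,0,0,-0.004,0],[1,0,0,-0.003,0],[1,0,0,0,0],[1,0,0,0,0]]
  ]
}}

```text
clock: 16.32
tool_pos: [0.6299, 0.0591, 0.1306]
tool_rot: [0.001, 0.73, 0.684, 0.001]
ft_force: [-0.3, 0.1, -1.6]
gripper_width: 0.0351
finger_force: 50.9
```

Emit:
{"fn": "move_arm", "kwargs": {
  "targets": [
    [[1,0,0,-0.002,0],[1,0,0,-0.002,0],[1,0,0,0,0],[1,0,0,0,0]]
  ]
}}

```text
clock: 16.65
tool_pos: [0.6294, 0.0594, 0.1256]
tool_rot: [0.0, 0.73, 0.684, 0.0]
ft_force: [0.2, 0.4, -1.9]
gripper_width: 0.0349
finger_force: 51.1
```

Emit:
{"fn": "move_arm", "kwargs": {
  "targets": [
    [[1,0,0,-0.001,0],[1,0,0,0,0],[1,0,0,0,0]]
  ]
}}

```text
clock: 16.9
tool_pos: [0.6295, 0.0594, 0.1255]
tool_rot: [0.0, 0.73, 0.684, 0.0]
ft_force: [-2.2, -0.7, 5.8]
gripper_width: 0.0354
finger_force: 51.5
```

Emit:
{"fn": "move_arm", "kwargs": {
  "targets": [
    [[0.5,0,0,0,0],[0.4,0,0,0,0],[0.2,0,0,0,0],[0,0,0,0,0],[0,0,0,0,0],[0,0,0,0.02,0],[0,0,0,0.03,0],[0,0,0,0.03,0],[0,-0.02,0,0.01,0],[0,-0.034,-0.003,0,0],[0,-0.034,-0.003,0,0],[0,-0.034,-0.003,0,0]]
  ]
}}

```text
clock: 17.9
tool_pos: [0.5062, 0.0502, 0.2145]
tool_rot: [0.0, 0.73, 0.684, 0.0]
ft_force: [-0.0, -0.1, 0.8]
gripper_width: 0.0857
finger_force: 0.0
```

Emit:
{"fn": "move_arm", "kwargs": {
  "targets": [
    [[0,-0.022,-0.003,0,-0.03],[0,-0.0125,0,0,0],[0,0,0,0,0],[0,0,0,0,0],[0,0,0,0,0]]
  ]
}}

```text
clock: 18.32
tool_pos: [0.4737, 0.0473, 0.2147]
tool_rot: [0.0, 0.74, 0.673, 0.0]
ft_force: [-0.1, -0.4, 0.0]
gripper_width: 0.0853
finger_force: 0.0
```

Run:
```python
from h import *
a=grab_frame("scene")[90:240,170:370];t=grab_frame("top")[130:230,170:303]
f=lambda a,k:cv2.resize(cv2.cvtColor(a,cv2.COLOR_RGB2BGR),k,interpolation=cv2.INTER_CUBIC)
cv2.imwrite("pics/a6.png",np.hstack([f(a,(400,300)),f(t,(400,300))]))
```

```text
(no output)
```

View pics/a6.png

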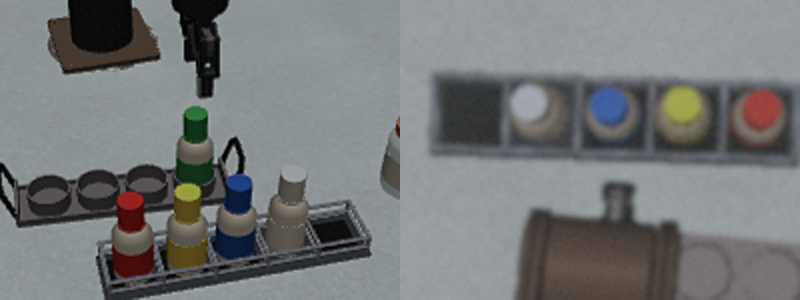

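Blue is seated in the middle bay (scene crop 237,220). Next is green, to the leftmost bay.

Emit:
{"fn": "move_arm", "kwargs": {
  "targets": [
    [[0,0,0,-0.03,0],[0,0,0,-0.03,0],[0,0,0,-0.016,0],[0,0,0,-0.01,0],[0,0,0,0,0],[0,0,0,0,0],[1,0,0,0,0],[1,0,0,0,0],[1,0,0,0,0],[1,0,0,0,0],[1,0,0,0,0],[1,0,0,0,0]]
  ]
}}

```text
clock: 19.42
tool_pos: [0.4732, 0.0473, 0.1294]
tool_rot: [0.0, 0.74, 0.673, 0.0]
ft_force: [-1.8, -0.6, 5.1]
gripper_width: 0.0352
finger_force: 49.5
```

Emit:
{"fn": "move_arm", "kwargs": {
  "targets": [
    [[1,0,0,0.004,0],[1,0,0,0.012,0],[1,0,0,0.022,0],[1,0,0,0.03,0],[1,0,0,0.022,0],[1,0,0,0,0],[1,0,0,0,0]]
  ]
}}

```text
clock: 20.0
tool_pos: [0.4733, 0.0473, 0.219]
tool_rot: [0.001, 0.74, 0.673, 0.001]
ft_force: [-0.0, -0.2, -1.6]
gripper_width: 0.0349
finger_force: 51.0
```

Emit:
{"fn": "move_arm", "kwargs": {
  "targets": [
    [[1,0,0.012,0,0],[1,0,0.028,0,0],[1,0.005,0.03,0,0],[1,0.01,0.03,0,0],[1,0.01,0.03,0,0.01],[1,0.015,0.024,0,0.01],[1,0.02,0.01,0,0.01],[1,0.03,0,0,0],[1,0.03,0,0,0],[1,0.03,0,0,0],[1,0.0145,0,0,0],[1,0,0,0,0]]
  ]
}}

```text
clock: 21.0
tool_pos: [0.6385, 0.2105, 0.2142]
tool_rot: [-0.001, 0.73, 0.683, -0.002]
ft_force: [-0.2, -0.8, -1.7]
gripper_width: 0.035
finger_force: 50.8
```

Emit:
{"fn": "move_arm", "kwargs": {
  "targets": [
    [[1,0,0,0,0],[1,0,0,0,0],[1,0,0,-0.015,0],[1,0,0,-0.015,0]]
  ]
}}

```text
clock: 21.33
tool_pos: [0.6367, 0.2116, 0.1887]
tool_rot: [0.0, 0.73, 0.684, 0.001]
ft_force: [0.4, 0.5, -3.0]
gripper_width: 0.0348
finger_force: 50.9
```

Run:
```python
from h import *
print(observe()["tool_pos"])
a=grab_frame("scene")[90:240,220:420];t=grab_frame("top")[130:230,120:253]
f=lambda a,k:cv2.resize(cv2.cvtColor(a,cv2.COLOR_RGB2BGR),k,interpolation=cv2.INTER_CUBIC)
cv2.imwrite("pics/a7.png",np.hstack([f(a,(400,300)),f(t,(400,300))]))
```

```text
[0.63671558 0.21161668 0.1887116 ]
```

View pics/a7.png

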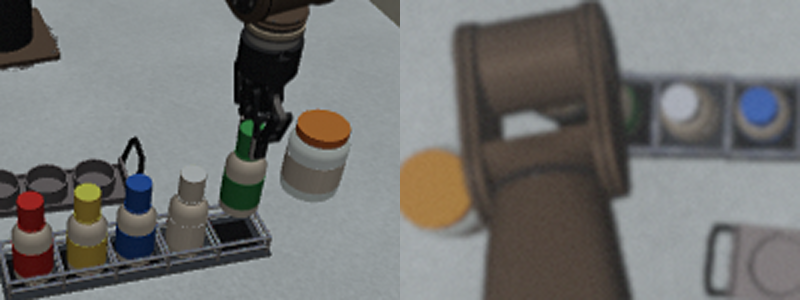

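Green hangs over the leftmost bay (scene crop 241,205), clear of the softener and the tub. I'll lower it.

Emit:
{"fn": "move_arm", "kwargs": {
  "targets": [
    [[1,0.0005,0,-0.015,0],[1,0,0,-0.02,0],[1,0,0,-0.014,0],[1,0,0,-0.006,0],[1,0,0,-0.003,0],[1,0,0,0,0],[1,0,0,0,0]]
  ]
}}

```text
clock: 22.02
tool_pos: [0.6384, 0.2115, 0.1311]
tool_rot: [0.0, 0.73, 0.684, 0.001]
ft_force: [-0.4, 0.3, -0.9]
gripper_width: 0.0349
finger_force: 50.9
```

Emit:
{"fn": "move_arm", "kwargs": {
  "targets": [
    [[1,0,0,-0.002,0],[1,0,0,-0.002,0],[1,0,0,0,0],[1,0,0,0,0]]
  ]
}}

```text
clock: 22.35
tool_pos: [0.6378, 0.2114, 0.1266]
tool_rot: [0.0, 0.73, 0.684, 0.0]
ft_force: [0.8, -0.4, -2.1]
gripper_width: 0.0351
finger_force: 50.9
```

Emit:
{"fn": "move_arm", "kwargs": {
  "targets": [
    [[1,0,0,-0.001,0],[1,0,0,-0.0005,0],[1,0,0,0,0],[1,0,0,0,0]]
  ]
}}

```text
clock: 22.68
tool_pos: [0.6381, 0.2115, 0.1255]
tool_rot: [0.0, 0.73, 0.684, 0.0]
ft_force: [-1.0, 0.2, 1.7]
gripper_width: 0.0348
finger_force: 51.2
```

Emit:
{"fn": "move_arm", "kwargs": {
  "targets": [
    [[0.5,0,0,0,0],[0.4,0,0,0,0],[0.2,0,0,0,0],[0,0,0,0,0],[0,0,0,0,0],[0,0,0,0.02,0],[0,0,0,0.03,0],[0,0,0,0.03,0],[0,0,0,0.03,0],[0,-0.03,0,0.01,0],[0,-0.035,0,0,0],[0,-0.035,0,0,0]]
  ]
}}

```text
clock: 23.68
tool_pos: [0.5377, 0.2113, 0.2464]
tool_rot: [0.001, 0.73, 0.684, 0.001]
ft_force: [-1.1, 1.1, -0.2]
gripper_width: 0.0858
finger_force: 0.0
```

Emit:
{"fn": "move_arm", "kwargs": {
  "targets": [
    [[0,-0.03,0,0,0],[0,-0.01,0,0,0],[0,0,0,0,0],[0,0,0,0,0],[0,0,0,0,0],[0,0,0,0,0]]
  ]
}}

```text
clock: 24.18
tool_pos: [0.4992, 0.2112, 0.2449]
tool_rot: [0.0, 0.73, 0.684, 0.0]
ft_force: [-0.2, -0.4, -0.7]
gripper_width: 0.0851
finger_force: 0.0
```

Run:
```python
from h import *
a=grab_frame("scene")[120:270,200:400];t=grab_frame("top")[130:230,110:310]
f=lambda a,k:cv2.resize(cv2.cvtColor(a,cv2.COLOR_RGB2BGR),k,interpolation=cv2.INTER_CUBIC)
cv2.imwrite("pics/a8.png",np.hstack([f(a,(400,300)),f(t,(400,300))]))
```

```text
(no output)
```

View pics/a8.png

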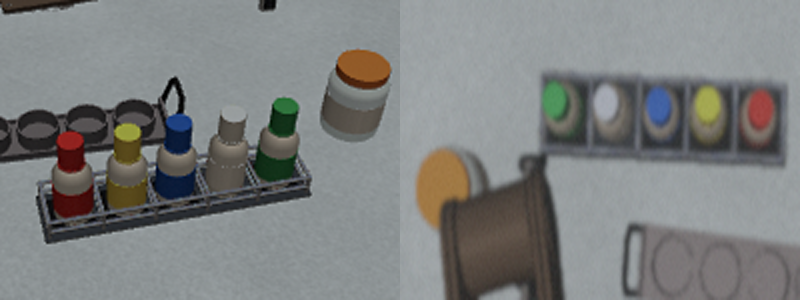

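All five bottles stand upright in their bays. From left to right they are green, softener, blue, yellow, red, and the carrier is empty.

```bash
python3 -c "
from station import *
print(finish_job())"
```

```text
the job is handed in; nothing more can be done
None
```

The job is handed in: green, blue, yellow and red stand upright in the rack in carrier order, skipping the softener's bay, and the softener, tub and mug were not touched; the arm finished at about 24 s of the 99 s allowed.

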